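# Load a carburettor body against three jig datums and lock it with the keeper bar

### The arm

A 6-joint arm with a two-finger parallel gripper is mounted at the origin on the work surface. World frame = base frame: x ahead of the robot, y to its left, z up, the work surface at z = 0. Lengths are in m, angles in rad, forces in N, time in s.
With the tool pointing down it reaches from about 0.3 to 0.875 m from the base axis. Payload 6.4 kg.
Tool frame: the origin (TCP) lies midway between the tips of the shut fingers; the grasp point (between the pads) lies hold_point_z behind it (hold_point_z is the distance from the TCP to the grasp point, in m); z points along the fingers, y is the line along which they close (so a half turn about z gives the same grasp; the last joint's range is limited). The gripper opens to 88 mm and grips with 3 to 60 N. Pads are 18 mm wide; open, the fingers measure 123 mm over their backs; the gripper's body (75 mm by 187 mm) begins 45 mm behind the grasp point.
Start: joints at [-1.382, 0.181, 1.607, -0, 1.354, -0.206], TCP at [0.221, -0.531, 0.239] pointing down, gripper open.
Joint ranges: [-2.99, 2.99], [-0.89, 2.07], [0.3, 2.58], [-1.14, 4.28], [0, 2.63], [-3.12, 3.12]. Speed limits (rad/s): [2.57, 2.57, 3.01, 3.14, 3.14, 3.14].

### API

Orientations are given as a rotation vector (axis times angle).
In Python, from bench import get_obs, snapshot, camera_model, job_done, trace, hold_point_z gives the robot as it stands.
- The arm moves only by the tool apply_moves, never from a script. Its argument "moves" is a list of rows, each a list of 7 numbers: the turn, a rotation vector about the tool's x, y, z in rad, then the shift along the tool's x, y, z in cm, then the opening in per cent of the stroke, from 0 (shut) to 100 (fully open). A call has exactly 5 rows; each row is the pose to reach, as a shift and turn from the pose commanded when the call began, along the tool's axes at that moment; what a row does not reach only later rows make up. A row lasts 1/8 s, in which the tool goes at most 62.5 mm and 10.7 degrees, less where a joint would pass 70% of its speed; a pose out of reach is approached as far as the arm can. A call with a gripper value outside its range is refused whole. The fingers move at their own pace and stop on an object; "newtons" is the grip in N (left out, the last holds). Time passes only in rows, so rows that repeat a pose let the fingers close, or fill a call up. It gives the time, the measured TCP pose, the force, the opening and the grip force at its end, in the units of the state.
- get_obs(): the state, without advancing time (a new reading comes with each control period).
- snapshot(name): name is "side" or "top"; returns the picture (480x640x3 uint8, red, green, blue); there is no depth.
- camera_model(name): a dict with "fx", "fy", "cx", "cy" (pixels), "T" (4x4, takes a point from camera to world coordinates). Camera axes: x right, y down, z forward; pixel columns grow to the right and rows downward; lengths in m; the calibration is good to about 2 mm. A picture is of the moment at which its call begins. camera_model takes no time and is no camera call.
- job_done(): hands the job in; it is judged then, once.
Trained networks look in the newest picture that a camera, given by its name, has taken for a name from the list of things; names that differ only in an ending like _2 or _b are one class to them, and where a whole thing is asked for, a point or a joint stands for the part that bears it (a point fixed in the world has none). Each returns a list of dicts, best first, with "confidence" (0 to 1); they miss things now and then, are a little off and sometimes report something else, mostly with a low value. They report only what shows in the picture. A call takes as long as a camera call. They do not tell look-alikes from the thing itself.
- trace(camera, target): "region" (480x640 bool, what is visible of it) and "box" ([left, top, right, bottom] in pixels, round what is visible of it).
The state is a dict: "time": time; "q": joint angles; "joint_vel": joint speeds; "joint_efforts": joint torques, N m; "eef_pos": TCP position; "orientation": TCP orientation; "wrist_force": force on the tool from outside, world axes, zero at the start; "torque": the same for the moment, N m; "grip_width": finger opening in m; "gripper_force": force on a finger pad.
Only numpy, scipy, OpenCV 4.12 (cv2) and the standard library are available. Lean on these libraries where they do the work, as an engineer would, in place of code of your own. Each camera call takes 0.05 s, during which the arm holds its last target. There are 200 camera calls.

### The job

Load the carburettor body into the locating jig with its intake bell pointing away from the yellow end stop: set it flat on the plate clear of both the blue rail and the stop and press it down firmly, slide it square against the rail first while still well short of the stop, then along the rail until it is fully home against the stop too. Then lay the red-tabbed keeper bar flat in the gap left between the body and the low grey wall, alongside the body. Leave the spark plug, fuel cap, bulb and pulley where they are.

Things in the scene. Friction and masses are not known exactly. Their poses are not given: they have to be found in the camera images.
- carb: Aluminium carburettor body, 0.3 kg, standing on its flat underside (origin: its centre; z up, x towards the intake bell). Base 84 (x) by 56 (y) by 20 mm high. On it a round barrel along x, 26 mm across, top at 38 mm, ending at +x in the black-mouthed bell, 33 mm across, top at 43 mm, overhanging the base by 10 mm. The -x end of the base is flat.
- carb_boss (a point): Grip point on the carburettor's square upright boss, 36 x 36 mm, flat sided, in the middle of the base and rising to 76 mm above the underside (a small brass cap adds 4 mm). This point is on its axis, 63 mm above the underside; grip across either pair of faces.
- carb_bell (a point): Centre of the mouth of the carburettor's intake bell: 52 mm along +x and 26.5 mm above the carburettor's origin.
- jig: Locating jig, fixed to the bench, at any yaw: dark steel plate 200 (x) by 130 mm (y), top face 12 mm above the bench, with a rail, an end stop and a low wall on it. Origin: centre of the underside. Jig x runs along the rail, away from the end stop; y points to the rail.
- jig_plate: The jig's plate (primary face, z = 12 mm above the bench). Same origin and axes as the jig.
- jig_rail: Blue rail, second datum: 150 mm long along x (x = -75 to +75), 16 wide, rising 16 mm above the plate; its working face is at y = +40 mm in the jig frame. Same origin and axes as the jig.
- jig_stop: Yellow end stop, third datum: block 16 (x) by 36 (y) mm, rising 16 mm above the plate; its working face looks to +x and is at x = -75 mm, from y = -6 to +30 mm. Same origin and axes as the jig.
- jig_wall: Low grey wall facing the rail: 110 mm long (x = -75 to +35), 16 thick, rising 14 mm above the plate; its inner face is at y = -41 mm, 81 mm from the rail's face. Same origin and axes as the jig.
- home (a point): Where the carburettor's origin is when it is home (on the plate, +y side touching the rail, -x end touching the stop, its axes parallel to the jig's): x = -33, y = +12, z = 12 mm in the jig frame. Axes as the jig.
- pocket (a point): Middle of the floor of the pocket left for the keeper bar once the body is home: 25 mm wide, between the body's side (jig y = -16) and the wall's face (y = -41); this point is at x = -33, y = -28.5, z = 12 mm in the jig frame. The bar's middle may lie up to 25 mm either way along x from here. Axes as the jig.
- keeper: Keeper bar, about 0.16 kg: steel bar 62 mm (x) by 20 (y) by 18 high with an upright red tab in its middle, 20 mm (x) by 12 (y), up to 56 mm above the underside. Origin: centre of the underside; z up, x along the bar. Beside the carburettor's boss there is room for fingers only at the tab's two ends (closing along the bar's x). Either way round will do.
- spark_plug: Bystander: spark plug lying on the bench, 75 mm long along x, 19 mm thick. Origin: middle of its underside.
- fuel_cap: Bystander: red plastic fuel cap, 58 mm across, 27 mm high. Origin: centre of the underside.
- bulb: Bystander: glass headlamp bulb standing upright on its 42 mm steel flange, 55 mm high. Origin: centre of the underside.
- pulley: Bystander: steel pulley wheel lying flat, 76 mm across, 25 mm high. Origin: centre of the underside.
- dispenser: Green push dispenser for split pins, fixed to the bench between the jig and the carburettor: foot 66 x 52 mm, body 44 x 44 mm to 85 mm, black push knob up to 115 mm high. Not used; an obstacle to pass over or round. Origin: centre of the underside.
Things that resemble listed ones, but are neither listed nor needed, are in the scene too. What is shaped like the keeper but green or pink is not meant.

How it is judged:
By the outcome, as a careful person would: the job done as asked, in the order asked, and still so for the second after the job is handed in, with the robot touching nothing.
It also fails if it takes over 72 s, if anything falls off the work surface, if the arm or the gripper's body presses on something with over 40 N, if the wrist force passes 120 N, or if a joint passes its speed limit or range.

## Working session

There is one attempt and no reset: what is moved stays moved. The work goes in short steps, Python scripts to look and compute and a tool call to move; the robot and the scene stay as the last step left them, time stands still between calls to the robot, and variables do not carry over. Pictures are saved under pics/ and viewed, at most 10 in all, crops included, and the job is handed in when it is done.

Besides the shell and the picture viewer there is one more tool, called as name([rows], argument=value, ...), one row to a line, values as JSON. apply_moves: Moves the arm, as the interface text tells. Its arguments: {"type":"object","properties":{"moves":{"type":"array"},"newtons":{"type":"number"}},"required":["moves"]}

```bash
mkdir -p pics; ls; python3 - <<'E'
from bench import *
import cv2,numpy as np
np.set_printoptions(precision=4,suppress=True)
ims=[]
for c in("top","side"):
    im=snapshot(c);cv2.imwrite(f"pics/{c}0.png",im[:,:,::-1]);m=camera_model(c);print(c,m["fx"],m["fy"],m["cx"],m["cy"]);print(np.array(m["T"]))
    for t in("carb","jig","keeper","dispenser","jig_stop","jig_rail"):
        print(t,[(round(d["confidence"],2),[int(v) for v in d["box"]]) for d in trace(c,t)])
print(hold_point_z if not callable(hold_point_z) else hold_point_z());print(get_obs())
E
```

```text
pics
top 576.797364080901 576.797364080901 327.66564300537976 239.66464847337028
[[ 0.007  -0.9863  0.1646  0.3372]
 [-0.9999 -0.0085 -0.0081 -0.0095]
 [ 0.0094 -0.1645 -0.9863  1.0731]
 [ 0.      0.      0.      1.    ]]
carb [(0.91, [420, 220, 473, 263]), (0.71, [138, 176, 238, 300]), (0.17, [202, 190, 222, 207])]
jig [(0.87, [132, 178, 243, 300]), (0.53, [288, 128, 326, 172])]
keeper [(0.94, [434, 329, 472, 344]), (0.64, [485, 293, 520, 328]), (0.62, [435, 274, 468, 293]), (0.54, [134, 175, 244, 302]), (0.49, [481, 248, 503, 271])]
dispenser [(0.89, [300, 218, 327, 257]), (0.29, [203, 192, 218, 206])]
jig_stop [(0.76, [202, 192, 223, 206])]
jig_rail [(0.59, [191, 211, 232, 283]), (0.43, [420, 223, 474, 261])]
side 492.53057851932465 492.53057851932465 318.3191321348779 239.5453248178507
[[ 0.9621 -0.1916  0.1941  0.3657]
 [-0.2721 -0.7222  0.636  -0.5452]
 [ 0.0183 -0.6647 -0.7469  0.7074]
 [ 0.      0.      0.      1.    ]]
carb [(0.69, [329, 344, 371, 418])]
jig [(0.88, [224, 153, 328, 205]), (0.37, [268, 156, 313, 170])]
keeper [(0.96, [217, 396, 251, 442]), (0.81, [284, 380, 316, 424]), (0.75, [266, 447, 298, 479])]
dispenser [(0.61, [291, 213, 330, 275])]
jig_stop [(0.5, [312, 171, 318, 190])]
jig_rail [(0.96, [237, 180, 312, 199]), (0.6, [327, 344, 370, 411]), (0.24, [267, 154, 316, 164])]
0.0187
{'time': 0.7, 'q': array([-1.3823,  0.1808,  1.607 ,  0.    ,  1.3538, -0.2063]), 'joint_vel': array([-0.0003,  0.001 , -0.001 ,  0.0023,  0.0007,  0.0016]), 'joint_efforts': array([ -0.0011, -43.3711, -34.2112,   0.0704,   0.0307,  -0.    ]), 'eef_pos': array([ 0.2212, -0.5308,  0.2387]), 'orientation': array([3.0806, 0.6162, 0.    ]), 'wrist_force': array([-0.9977, -1.0821, -0.4059]), 'torque': array([ 0.0067,  0.0062, -0.0076]), 'gripper_force': 0.0, 'grip_width': 0.08805154217762545}
```

View pics/top0.png

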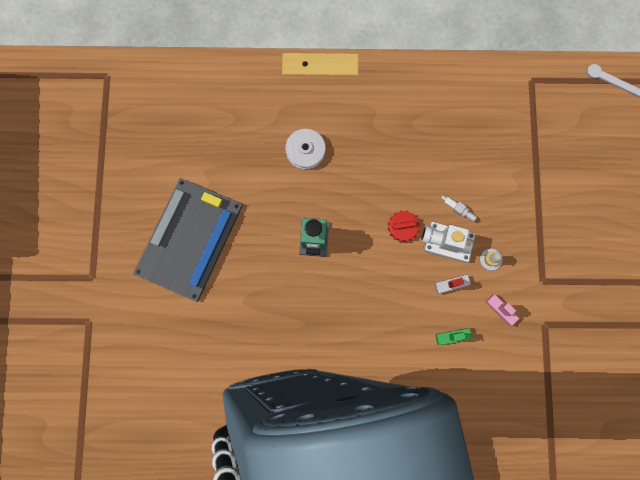

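View pics/side0.png

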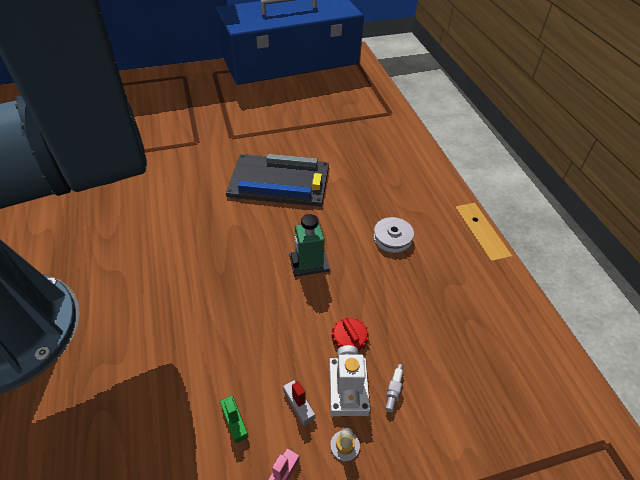

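Top view: the jig is at (190,240), with its stop at (212,199), rail at (210,247) and wall at (168,218). The carb is at (450,240) with its bell to the left towards the fuel cap (404,226), and the dispenser is at (314,235). 
Keeper candidates are red tab/grey bar (453,285), green (453,337) and pink (503,310). The red-tabbed one at (453,285) fits the description. I'll confirm it in a crop and fit the poses.

```bash
cat > h.py <<'E'
import numpy as np,cv2
from scipy.optimize import minimize
from bench import *
CM={c:camera_model(c) for c in("top","side")}
def proj(c,P):
    m=CM[c];T=np.array(m["T"]);p=(np.atleast_2d(P)-T[:3,3])@T[:3,:3]
    return np.c_[m["fx"]*p[:,0]/p[:,2]+m["cx"],m["fy"]*p[:,1]/p[:,2]+m["cy"]]
def ray(c,uv,z):
    m=CM[c];T=np.array(m["T"]);d=T[:3,:3]@np.array([(uv[0]-m["cx"])/m["fx"],(uv[1]-m["cy"])/m["fy"],1]);o=T[:3,3]
    return o+d*(z-o[2])/d[2]
def box(x0,x1,y0,y1,z0,z1): return np.array([[x,y,z] for x in(x0,x1) for y in(y0,y1) for z in(z0,z1)])/1000.
def cylx(x0,x1,zc,r): return np.array([[x,r*np.cos(a),zc+r*np.sin(a)] for x in(x0,x1) for a in np.arange(0,6.28,.4)])/1000.
M={"jig":[box(-100,100,-65,65,0,12),box(-75,75,40,56,12,28),box(-91,-75,-6,30,12,28),box(-75,35,-57,-41,12,26)],
"rail":[box(-75,75,40,56,12,28)],
"carb":[box(-42,42,-28,28,0,20),box(-18,18,-18,18,0,76),cylx(-42,52,25,13),cylx(40,52,26.5,16.5),box(-9,9,-9,9,76,80)],
"keeper":[box(-31,31,-10,10,0,18),box(-10,10,-6,6,18,56)],
"keeperlow":[box(-31,31,-10,10,0,18)]}
def pts(P,x,y,a,z=0):
    c,s=np.cos(a),np.sin(a);return P@np.array([[c,s,0],[-s,c,0],[0,0,1]])+[x,y,z]
S=4
def sil(c,name,x,y,a,z=0):
    im=np.zeros((480*S,640*S),np.uint8)
    for B in M[name]:
        h=cv2.convexHull((proj(c,pts(B,x,y,a,z))*S+S/2-.5).astype(np.float32)).astype(np.int32);cv2.fillConvexPoly(im,h,255)
    return cv2.resize(im,(640,480),interpolation=cv2.INTER_AREA)/255.
def fit(name,regs,p0,z=0):
    def f(p):
        e=0
        for c,r in regs.items():
            s=sil(c,name,p[0],p[1],p[2],z);e+=np.abs(s-r).sum()/r.sum()
        return e
    p0=np.array(p0,float);X=[p0]+[p0+d for d in np.diag([.012,.012,.15])]
    r=minimize(f,p0,method="Nelder-Mead",options=dict(initial_simplex=np.array(X),xatol=2e-4,fatol=1e-4,maxiter=200))
    return r.x,r.fun
def reg(c,t,near):
    snapshot(c);L=trace(c,t)
    for d in L:
        b=d["box"]
        if abs((b[0]+b[2])/2-near[0])<25 and abs((b[1]+b[3])/2-near[1])<25 and d["confidence"]>.3:return d["region"].astype(float)
E
python3 - <<'E'
from h import *
np.set_printoptions(precision=4,suppress=True)
im=cv2.imread("pics/top0.png");a=cv2.resize(im[195:350,380:540],None,fx=4,fy=4,interpolation=cv2.INTER_CUBIC);cv2.imwrite("pics/crop0.png",a)
near={"jig":((188,239),(276,179)),"carb":((447,241),(350,381)),"keeper":((453,284),(300,402))}
for n,(t,s) in near.items():
    R={"top":reg("top",n,t),"side":reg("side",n,s)};R={k:v for k,v in R.items() if v is not None}
    g=ray("top",t,.01)
    for cs in [R]+[{k:v} for k,v in R.items()]:
        best=min((fit(n,cs,[g[0],g[1],a]) for a in np.arange(0,6.28,np.pi/4)),key=lambda q:q[1]) if cs is R else fit(n,cs,best[0])
        print(n,list(cs),best[0],best[1])
for c,uv in(("top",(314,228)),):print("knob",ray(c,uv,.115))
for n,uv,z in(("cap",(404,226),.027),("plug",(460,209),.01),("bulb",(491,259),.03)):print(n,ray("top",uv,z))
E
```

```text
jig ['top', 'side'] [0.5143 0.2419 2.7433] 0.05384471847038994
jig ['top'] [0.5148 0.2423 2.7418] 0.02163130092219536
jig ['side'] [0.5135 0.2407 2.7461] 0.026622691409371676
carb ['top', 'side'] [ 0.511 -0.245  1.305] 0.11897692138396868
carb ['top'] [ 0.512 -0.244  1.314] 0.07409566173275046
carb ['side'] [ 0.5108 -0.2462  1.2853] 0.039560265863701385
keeper ['top', 'side'] [ 0.4337 -0.2493  1.8167] 0.23552260788569107
keeper ['top'] [ 0.434  -0.249   1.8255] 0.09212045560929943
keeper ['side'] [ 0.4327 -0.2499  1.8032] 0.09985516934046347
knob [0.5168 0.0058 0.115 ]
cap [ 0.5385 -0.1591  0.027 ]
plug [ 0.5754 -0.2679  0.01  ]
bulb [ 0.478 -0.317  0.03 ]
```

View pics/crop0.png

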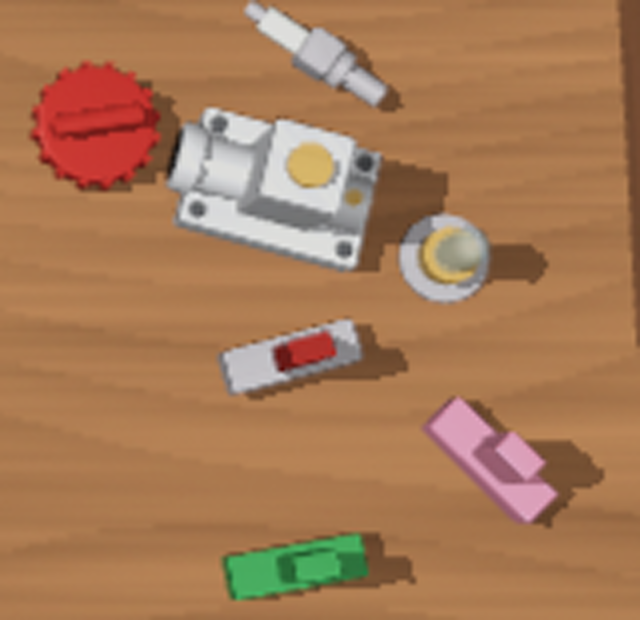

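Crop: the red-tabbed grey bar is at top-image (453,285), and the green and pink bars are clearly other things. The carb's bell points up-left towards the cap. The fits agree to within 2 mm, so I'll plan the approach.

```bash
cat > plan.py <<'E'
import numpy as np
from bench import get_obs
J=np.array([.5143,.2419]);JA=2.743
def jw(x,y): # jig mm -> world
    c,s=np.cos(JA),np.sin(JA);return J+np.array([c*x-s*y,s*x+c*y])/1000
def wj(p):
    d=(np.array(p[:2])-J)*1000;c,s=np.cos(JA),np.sin(JA);return np.array([c*d[0]+s*d[1],-s*d[0]+c*d[1]])
def theta(o): 
    n=np.linalg.norm(o);return 2*np.arctan2(o[1],o[0]) if n else 0
def plan(wps,start=None):
    o=get_obs();p=np.r_[o["eef_pos"],theta(o["orientation"])] if start is None else np.array(start,float)
    for w in wps:
        w=np.array(w,float);d=w[:3]-p[:3];t=p[3];dt=(w[3]-t+np.pi)%(2*np.pi)-np.pi
        print("->",w.round(4),"turn z %.3f  shift cm x %.2f y %.2f z %.2f"%(-dt,100*(d[0]*np.cos(t)+d[1]*np.sin(t)),100*(d[0]*np.sin(t)-d[1]*np.cos(t)),-100*d[2]));p=w
def show():
    o=get_obs();t=theta(o["orientation"])
    print("t%.2f"%o["time"],o["eef_pos"].round(4),"th%.4f"%t,"F",o["wrist_force"].round(1),"w%.4f g%.1f"%(o["grip_width"],o["gripper_force"]),"jig",wj(o["eef_pos"]).round(1))
E
python3 - <<'E'
from plan import *
c=[.5112,-.2451]
a=jw(5,3);b=jw(5,3)
plan([(.366,-.388,.2,.85),(*c,.15,1.305),(*c,.0443,1.305),(*c,.2043,1.305),(.53,-.02,.2043,2.024),(*a,.2043,2.743),(*a,.0643,2.743)])
E
```

```text
-> [ 0.366 -0.388  0.2    0.85 ] turn z -0.455  shift cm x 18.86 y -7.61 z 3.87
-> [ 0.5112 -0.2451  0.15    1.305 ] turn z -0.455  shift cm x 20.32 y 1.48 z 5.00
-> [ 0.5112 -0.2451  0.0443  1.305 ] turn z -0.000  shift cm x 0.00 y 0.00 z 10.57
-> [ 0.5112 -0.2451  0.2043  1.305 ] turn z -0.000  shift cm x 0.00 y 0.00 z -16.00
-> [ 0.53   -0.02    0.2043  2.024 ] turn z -0.719  shift cm x 22.21 y -4.10 z -0.00
-> [0.5085 0.2411 0.2043 2.743 ] turn z -0.719  shift cm x 24.41 y 9.50 z -0.00
-> [0.5085 0.2411 0.0643 2.743 ] turn z -0.000  shift cm x 0.00 y 0.00 z 14.00
```

apply_moves([
  [0, 0, -0.15, 5, -2, 1, 100],
  [0, 0, -0.3, 11, -4.5, 2.5, 100],
  [0, 0, -0.455, 18.86, -7.6, 3.9, 100],
  [0, 0, -0.455, 18.86, -7.6, 3.9, 100],
  [0, 0, -0.455, 18.86, -7.6, 3.9, 100],
])

```text
time: 1.92
eef_pos: [0.3671, -0.3865, 0.1994]
orientation: [-2.859, -1.3, 0.0]
wrist_force: [-0.9, -0.1, 0.5]
grip_width: 0.088
gripper_force: 0.0
```

apply_moves([
  [0, 0, -0.15, 6, 0.5, 1.5, 100],
  [0, 0, -0.3, 12, 1, 3, 100],
  [0, 0, -0.455, 20.3, 1.5, 5, 100],
  [0, 0, -0.455, 20.3, 1.5, 5, 100],
  [0, 0, -0.455, 20.3, 1.5, 5, 100],
])

```text
time: 2.55
eef_pos: [0.5115, -0.2454, 0.1494]
orientation: [-2.495, -1.909, 0.001]
wrist_force: [-0.4, -0.3, -0.3]
grip_width: 0.0883
gripper_force: 0.0
```

```bash
python3 - <<'E'
from plan import *
from h import *
show();plan([(.5112,-.2451,.0443,1.305)])
im=snapshot("side");cv2.imwrite("pics/s1.png",cv2.resize(im[270:480,200:480,::-1],None,fx=2.5,fy=2.5))
E
```

```text
t2.55 [ 0.5115 -0.2454  0.1494] th-4.9769 F [-0.4 -0.3 -0.3] w0.0883 g0.0 jig [-186.6  450.2]
-> [ 0.5112 -0.2451  0.0443  1.305 ] turn z 0.001  shift cm x 0.02 y -0.04 z 10.51
```

apply_moves([
  [0, 0, 0, 0, 0, 3.5, 100],
  [0, 0, 0, 0, 0, 7, 100],
  [0, 0, 0, 0, 0, 10.5, 100],
  [0, 0, 0, 0, 0, 10.5, 100],
  [0, 0, 0, 0, 0, 10.5, 100],
])

```text
time: 3.22
eef_pos: [0.5116, -0.2473, 0.0463]
orientation: [2.496, 1.904, 0.001]
wrist_force: [0.2, -0.6, 0.8]
grip_width: 0.0882
gripper_force: 0.0
```

apply_moves([
  [0, 0, 0, 0, 0, 0, 30],
  [0, 0, 0, 0, 0, 0, 30],
  [0, 0, 0, 0, 0, 0, 30],
  [0, 0, 0, 0, 0, 0, 30],
  [0, 0, 0, 0, 0, 0, 30],
], newtons=40)

```text
time: 3.85
eef_pos: [0.5113, -0.2454, 0.0447]
orientation: [-2.496, -1.907, 0.0]
wrist_force: [-0.0, -0.3, 0.2]
grip_width: 0.0404
gripper_force: 0.0
```

apply_moves([
  [0, 0, 0, 0, 0, 0, 10],
  [0, 0, 0, 0, 0, 0, 10],
  [0, 0, 0, 0, 0, 0, 10],
  [0, 0, 0, 0, 0, 0, 10],
  [0, 0, 0, 0, 0, 0, 10],
])

```text
time: 4.47
eef_pos: [0.5113, -0.2454, 0.0447]
orientation: [-2.496, -1.907, -0.0]
wrist_force: [-0.7, 0.4, 0.4]
grip_width: 0.0359
gripper_force: 40.0
```

apply_moves([
  [0, 0, 0, 0, 0, -2, 10],
  [0, 0, 0, 0, 0, -6, 10],
  [0, 0, 0, 0, 0, -11, 10],
  [0, 0, 0, 0, 0, -16, 10],
  [0, 0, 0, 0, 0, -16, 10],
])

```text
time: 5.1
eef_pos: [0.5135, -0.2472, 0.2092]
orientation: [2.49, 1.902, 0.003]
wrist_force: [-0.4, -0.3, -2.7]
grip_width: 0.0357
gripper_force: 40.0
```

```bash
python3 - <<'E'
from plan import *
from h import *
show();a=jw(5,3);plan([(.53,-.02,.2043,2.024),(*a,.2043,2.743),(*a,.0643,2.743)])
im=snapshot("side");cv2.imwrite("pics/s2.png",cv2.resize(im[200:480,150:500,::-1],None,fx=2,fy=2))
E
```

```text
t5.10 [ 0.5135 -0.2472  0.2092] th1.3049 F [-0.4 -0.3 -2.7] w0.0357 g40.0 jig [-189.1  451. ]
-> [ 0.53   -0.02    0.2043  2.024 ] turn z -0.719  shift cm x 22.35 y -4.38 z 0.49
-> [0.5085 0.2411 0.2043 2.743 ] turn z -0.719  shift cm x 24.41 y 9.50 z -0.00
-> [0.5085 0.2411 0.0643 2.743 ] turn z -0.000  shift cm x 0.00 y 0.00 z 14.00
```

View pics/s2.png

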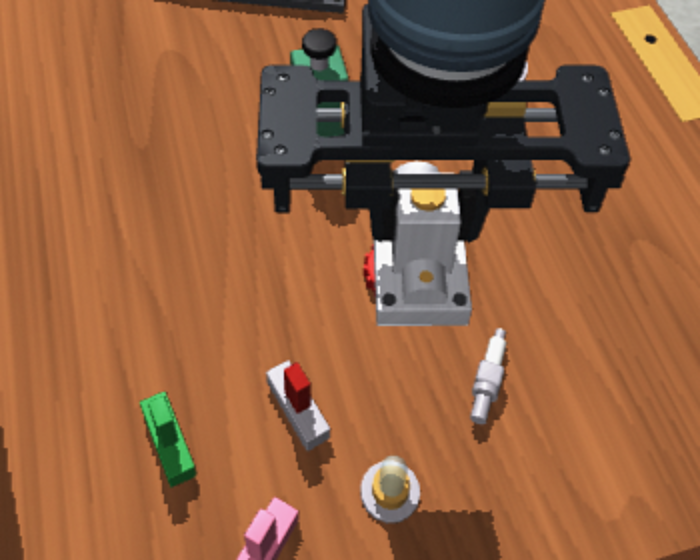

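Carb is held level in the gripper at side-view crop (425,270), and the other things are undisturbed. Next I carry it over the dispenser.

apply_moves([
  [0, 0, -0.12, 4, -0.7, 0, 10],
  [0, 0, -0.28, 9, -1.6, 0, 10],
  [0, 0, -0.44, 14, -2.6, 0, 10],
  [0, 0, -0.6, 19, -3.5, 0, 10],
  [0, 0, -0.72, 22.2, -4.1, 0, 10],
])

```text
time: 5.78
eef_pos: [0.5282, -0.0179, 0.2016]
orientation: [-1.654, -2.665, 0.002]
wrist_force: [-0.6, -0.4, -2.4]
grip_width: 0.0359
gripper_force: 40.0
```

apply_moves([
  [0, 0, -0.14, 5, 2, 0, 10],
  [0, 0, -0.3, 10, 4, 0, 10],
  [0, 0, -0.46, 15, 6, 0, 10],
  [0, 0, -0.6, 20, 8, 0, 10],
  [0, 0, -0.718, 24.4, 9.5, 0, 10],
])

```text
time: 6.4
eef_pos: [0.5065, 0.2419, 0.2016]
orientation: [-0.614, -3.076, 0.003]
wrist_force: [0.2, -0.4, -1.8]
grip_width: 0.0359
gripper_force: 40.0
```

apply_moves([
  [0, 0, 0, 0, 0, 3, 10],
  [0, 0, 0, 0, 0, 7, 10],
  [0, 0, 0, 0, 0, 11, 10],
  [0, 0, 0, 0, 0, 12.7, 10],
  [0, 0, 0, 0, 0, 12.7, 10],
])

```text
time: 7.02
eef_pos: [0.5067, 0.2399, 0.0754]
orientation: [-0.622, -3.075, 0.003]
wrist_force: [0.4, 0.4, -2.7]
grip_width: 0.0354
gripper_force: 40.0
```

```bash
python3 - <<'E'
from plan import *
from h import *
show();
for c in("side","top"):
    im=snapshot(c);cv2.imwrite(f"pics/{c}3.png",im[:,:,::-1])
a=cv2.resize(cv2.imread("pics/side3.png")[110:240,190:370],None,fx=3.3,fy=3.3);b=cv2.resize(cv2.imread("pics/top3.png")[160:320,110:270],None,fx=2.5,fy=2.5)
cv2.imwrite("pics/s3.png",a);plan([(*jw(5,3),.0563,2.743)])
E
```

```text
t7.03 [0.5067 0.2399 0.0754] th-3.5405 F [ 0.4  0.4 -2.7] w0.0354 g40.0 jig [6.3 4.8]
-> [0.5085 0.2411 0.0563 2.743 ] turn z -0.000  shift cm x 0.08 y 0.03 z 2.21
```

View pics/s3.png

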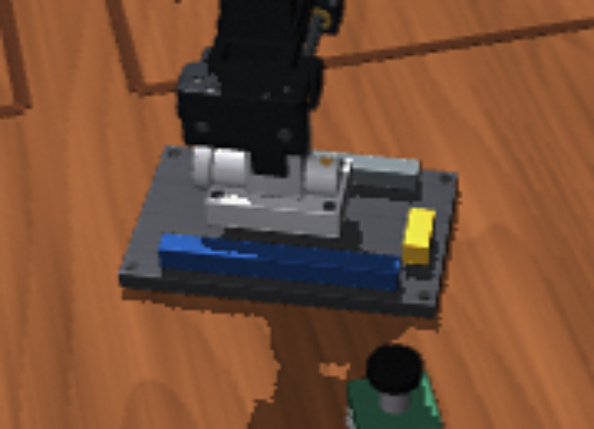

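Side view: the carb is level above the plate, bell away from the yellow stop and clear of the rail. Lower it.

apply_moves([
  [0, 0, 0, 0, 0.1, 0.8, 10],
  [0, 0, 0, 0, 0.1, 1.5, 10],
  [0, 0, 0, 0, 0.1, 1.8, 10],
  [0, 0, 0, 0, 0.1, 2.0, 10],
  [0, 0, 0, 0, 0.1, 2.0, 10],
])

```text
time: 7.75
eef_pos: [0.5088, 0.2413, 0.0576]
orientation: [-0.622, -3.079, 0.0]
wrist_force: [0.4, -0.0, -2.4]
grip_width: 0.0356
gripper_force: 40.0
```

apply_moves([
  [0, 0, 0, 0, 0, 0.05, 10],
  [0, 0, 0, 0, 0, 0.1, 10],
  [0, 0, 0, 0, 0, 0.15, 10],
  [0, 0, 0, 0, 0, 0.2, 10],
  [0, 0, 0, 0, 0, 0.2, 10],
])

```text
time: 8.38
eef_pos: [0.509, 0.2413, 0.0566]
orientation: [0.622, 3.079, -0.0]
wrist_force: [-3.8, -2.6, 5.9]
grip_width: 0.0352
gripper_force: 40.0
```

apply_moves([
  [0, 0, 0, 0, 0, 0.05, 10],
  [0, 0, 0, 0, 0, 0.1, 10],
  [0, 0, 0, 0, 0, 0.15, 10],
  [0, 0, 0, 0, 0, 0.2, 10],
  [0, 0, 0, 0, 0, 0.2, 10],
])

```text
time: 9.0
eef_pos: [0.5091, 0.2414, 0.0566]
orientation: [0.622, 3.079, -0.001]
wrist_force: [-11.0, -4.0, 23.6]
grip_width: 0.0355
gripper_force: 40.0
```

apply_moves([
  [0, 0, 0, 0, 0, 0.05, 10],
  [0, 0, 0, 0, 0, 0.1, 10],
  [0, 0, 0, 0, 0, 0.1, 10],
  [0, 0, 0, 0, 0, 0.1, 10],
  [0, 0, 0, 0, 0, 0.1, 10],
])

```text
time: 9.62
eef_pos: [0.5091, 0.2413, 0.0566]
orientation: [0.621, 3.079, -0.001]
wrist_force: [-16.1, -5.6, 31.6]
grip_width: 0.0357
gripper_force: 40.0
```

```bash
python3 - <<'E'
from plan import *
show(); plan([(*jw(5,12),.0566,JA)])
E
```

```text
t9.62 [0.5091 0.2413 0.0566] th2.7434 F [-16.1  -5.6  31.6] w0.0357 g40.0 jig [4.6 2.5]
-> [0.505  0.2328 0.0566 2.743 ] turn z 0.000  shift cm x 0.04 y -0.95 z -0.00
```

apply_moves([
  [0, 0, 0, 0, 0, -0.15, 10],
  [0, 0, 0, 0, 0, -0.3, 10],
  [0, 0, 0, 0, -0.2, -0.3, 10],
  [0, 0, 0, 0, -0.4, -0.3, 10],
  [0, 0, 0, 0, -0.6, -0.3, 10],
])

```text
time: 10.25
eef_pos: [0.5079, 0.2364, 0.0566]
orientation: [0.622, 3.077, 0.003]
wrist_force: [0.5, 3.0, 2.2]
grip_width: 0.0358
gripper_force: 40.0
```

apply_moves([
  [0, 0, 0, 0, -0.1, 0, 10],
  [0, 0, 0, 0, -0.2, 0, 10],
  [0, 0, 0, 0, -0.3, 0, 10],
  [0, 0, 0, 0, -0.4, 0, 10],
  [0, 0, 0, 0, -0.4, 0, 10],
])

```text
time: 10.88
eef_pos: [0.5068, 0.233, 0.0567]
orientation: [0.623, 3.076, 0.005]
wrist_force: [3.7, 7.1, 4.2]
grip_width: 0.0357
gripper_force: 40.0
```

```bash
python3 - <<'E'
from plan import *
show(); o=get_obs();F=o["wrist_force"];c,s=np.cos(JA),np.sin(JA);print("Fjig",c*F[0]+s*F[1],-s*F[0]+c*F[1],o["torque"])
E
```

```text
t10.88 [0.5068 0.233  0.0567] th2.7421 F [3.7 7.1 4.2] w0.0357 g40.0 jig [ 3.5 11.1]
Fjig -0.5938107734223461 -7.99980767619205 [ 1.18890809 -0.64898707 -0.05376229]
```

apply_moves([
  [0, 0, 0, 0, -0.05, 0, 10],
  [0, 0, 0, 0, -0.1, 0, 10],
  [0, 0, 0, 0, -0.15, 0, 10],
  [0, 0, 0, 0, -0.2, 0, 10],
  [0, 0, 0, 0, -0.2, 0, 10],
])

```text
time: 11.5
eef_pos: [0.5067, 0.2328, 0.0568]
orientation: [0.623, 3.074, 0.01]
wrist_force: [6.4, 13.0, 1.1]
grip_width: 0.0358
gripper_force: 40.0
```

```bash
cat >> plan.py <<'E'
def sf():
    show(); o=get_obs();F=o["wrist_force"];c,s=np.cos(JA),np.sin(JA);print("Fjig %.1f %.1f"%(c*F[0]+s*F[1],-s*F[0]+c*F[1]),o["torque"].round(2),o["orientation"].round(4))
E
python3 - <<'E'
from plan import *
sf()
E
```

```text
t11.50 [0.5067 0.2328 0.0568] th2.7418 F [ 6.4 13.   1.1] w0.0358 g40.0 jig [ 3.5 11.4]
Fjig -0.9 -14.4 [ 2.6  -1.15 -0.09] [0.6228 3.0742 0.0097]
```

apply_moves([
  [0, 0, 0, 0, 0.05, 0.1, 10],
  [0, 0, 0, 0, 0.05, 0.1, 10],
  [0, 0, 0, -0.4, 0.05, 0.1, 10],
  [0, 0, 0, -0.9, 0.05, 0.1, 10],
  [0, 0, 0, -1.4, 0.05, 0.1, 10],
])

```text
time: 12.12
eef_pos: [0.5159, 0.2291, 0.0567]
orientation: [-0.622, -3.076, -0.008]
wrist_force: [-13.5, 17.1, 23.1]
grip_width: 0.0358
gripper_force: 40.0
```

```bash
python3 - <<'E'
from plan import *
sf()
E
```

```text
t12.12 [0.5159 0.2291 0.0567] th-3.5405 F [-13.5  17.1  23.1] w0.0358 g40.0 jig [-6.4 11.2]
Fjig 19.0 -10.5 [ 2.76  1.95 -0.18] [-0.6217 -3.076  -0.0081]
```

apply_moves([
  [0, 0, 0, 0, 0, -0.15, 10],
  [0, 0, 0, -0.4, 0, -0.15, 10],
  [0, 0, 0, -0.8, 0, -0.15, 10],
  [0, 0, 0, -1.2, 0, -0.15, 10],
  [0, 0, 0, -1.5, 0, -0.15, 10],
])

```text
time: 12.75
eef_pos: [0.5293, 0.2234, 0.0569]
orientation: [-0.622, -3.075, -0.008]
wrist_force: [-8.9, 18.0, 13.6]
grip_width: 0.0356
gripper_force: 40.0
```

```bash
python3 - <<'E'
from plan import *
sf()
E
```

```text
t12.75 [0.5293 0.2234 0.0569] th-3.5407 F [-8.9 18.  13.6] w0.0356 g40.0 jig [-21.1  11.3]
Fjig 15.2 -13.1 [ 3.21  1.25 -0.14] [-0.622  -3.0753 -0.0083]
```

apply_moves([
  [0, 0, 0, -0.2, 0, -0.05, 10],
  [0, 0, 0, -0.4, 0, -0.05, 10],
  [0, 0, 0, -0.6, 0, -0.05, 10],
  [0, 0, 0, -0.7, 0, -0.05, 10],
  [0, 0, 0, -0.7, 0, -0.05, 10],
])

```text
time: 13.38
eef_pos: [0.5357, 0.2206, 0.0571]
orientation: [-0.622, -3.075, -0.008]
wrist_force: [-7.4, 18.0, 10.1]
grip_width: 0.0359
gripper_force: 40.0
```

```bash
python3 - <<'E'
from plan import *
sf()
E
```

```text
t13.38 [0.5357 0.2206 0.0571] th-3.5408 F [-7.4 18.  10.1] w0.0359 g40.0 jig [-28.   11.3]
Fjig 13.9 -13.7 [ 3.2   0.98 -0.23] [-0.6222 -3.0752 -0.0084]
```

apply_moves([
  [0, 0, 0, -0.15, 0, 0, 10],
  [0, 0, 0, -0.3, 0, 0, 10],
  [0, 0, 0, -0.4, 0, 0, 10],
  [0, 0, 0, -0.5, 0, 0, 10],
  [0, 0, 0, -0.5, 0, 0, 10],
])

```text
time: 14.0
eef_pos: [0.5403, 0.2187, 0.0571]
orientation: [-0.622, -3.075, -0.008]
wrist_force: [-7.1, 17.9, 10.4]
grip_width: 0.0357
gripper_force: 40.0
```

```bash
python3 - <<'E'
from plan import *
sf()
E
```

```text
t14.00 [0.5403 0.2187 0.0571] th-3.5407 F [-7.1 17.9 10.4] w0.0357 g40.0 jig [-32.9  11.3]
Fjig 13.5 -13.8 [ 3.19  1.04 -0.21] [-0.622  -3.0752 -0.0083]
```

apply_moves([
  [0, 0, 0, -0.1, 0, 0, 10],
  [0, 0, 0, -0.2, 0, 0, 10],
  [0, 0, 0, -0.3, 0, 0, 10],
  [0, 0, 0, -0.35, 0, 0, 10],
  [0, 0, 0, -0.35, 0, 0, 10],
])

```text
time: 14.62
eef_pos: [0.5409, 0.2185, 0.057]
orientation: [-0.62, -3.07, -0.008]
wrist_force: [-17.7, 21.7, 18.4]
grip_width: 0.0354
gripper_force: 40.0
```

```bash
python3 - <<'E'
from plan import *
sf()
E
```

```text
t14.62 [0.5409 0.2185 0.057 ] th-3.5403 F [-17.7  21.7  18.4] w0.0354 g40.0 jig [-33.6  11.3]
Fjig 24.8 -13.1 [ 3.75  2.4  -0.23] [-0.6202 -3.07   -0.0082]
```

apply_moves([
  [0, 0, 0, 0.15, 0.05, 0, 10],
  [0, 0, 0, 0.3, 0.1, 0, 10],
  [0, 0, 0, 0.45, 0.15, 0, 10],
  [0, 0, 0, 0.45, 0.15, 0, 10],
  [0, 0, 0, 0.45, 0.15, 0, 10],
])

```text
time: 15.25
eef_pos: [0.5407, 0.2187, 0.0569]
orientation: [-0.622, -3.077, -0.004]
wrist_force: [-4.6, 11.0, 8.2]
grip_width: 0.0354
gripper_force: 40.0
```

```bash
python3 - <<'E'
from plan import *
sf()
E
```

```text
t15.25 [0.5407 0.2187 0.0569] th-3.5406 F [-4.6 11.   8.2] w0.0354 g40.0 jig [-33.3  11.1]
Fjig 8.5 -8.3 [ 1.93  0.62 -0.13] [-0.6221 -3.0769 -0.0045]
```

apply_moves([
  [0, 0, 0, 0.15, 0.12, -0.05, 10],
  [0, 0, 0, 0.15, 0.12, -0.05, 10],
  [0, 0, 0, 0.15, 0.12, -0.05, 60],
  [0, 0, 0, 0.15, 0.12, -0.05, 60],
  [0, 0, 0, 0.15, 0.12, -0.05, 60],
])

```text
time: 15.88
eef_pos: [0.5407, 0.2178, 0.0569]
orientation: [-0.623, -3.079, 0.001]
wrist_force: [0.1, -0.2, -0.1]
grip_width: 0.0526
gripper_force: 0.0
```

```bash
python3 - <<'E'
from plan import *
sf()
E
```

```text
t15.88 [0.5407 0.2178 0.0569] th-3.5406 F [ 0.1 -0.2 -0.1] w0.0526 g0.0 jig [-33.7  12. ]
Fjig -0.2 0.1 [ 0.07 -0.16  0.04] [-6.2250e-01 -3.0786e+00  1.1000e-03]
```

Retract upwards and look.

apply_moves([
  [0, 0, 0, 0, 0, -1, 60],
  [0, 0, 0, 0, 0, -5, 60],
  [0, 0, 0, 0, 0, -10, 60],
  [0, 0, 0, 0, 0, -15, 60],
  [0, 0, 0, 0, 0, -15, 60],
])

```text
time: 16.5
eef_pos: [0.5439, 0.2188, 0.2132]
orientation: [0.62, 3.07, 0.006]
wrist_force: [0.4, 0.7, 0.4]
grip_width: 0.0528
gripper_force: 0.0
```

```bash
python3 - <<'E'
from plan import *
from h import *
o=get_obs();print(o["eef_pos"])
s=snapshot("side");t=snapshot("top")
cv2.imwrite("pics/side4.png",s[:,:,::-1]);cv2.imwrite("pics/top4.png",t[:,:,::-1])
cv2.imwrite("pics/s4.png",cv2.resize(s[130:230,210:350,::-1],None,fx=5,fy=5,interpolation=cv2.INTER_CUBIC))
k=[.4337,-.2493];
plan([(.54,.04,.2069,1.5),(*k,.15,.246),(*k,.026,.246)])
E
```

```text
[0.54392891 0.2188263  0.21323523]
-> [0.54   0.04   0.2069 1.5   ] turn z 1.243  shift cm x -6.82 y -16.47 z 0.11
-> [ 0.4337 -0.2493  0.15    0.246 ] turn z 1.254  shift cm x -29.61 y -8.56 z 5.69
-> [ 0.4337 -0.2493  0.026   0.246 ] turn z -0.000  shift cm x 0.00 y 0.00 z 12.40
```

View pics/s4.png

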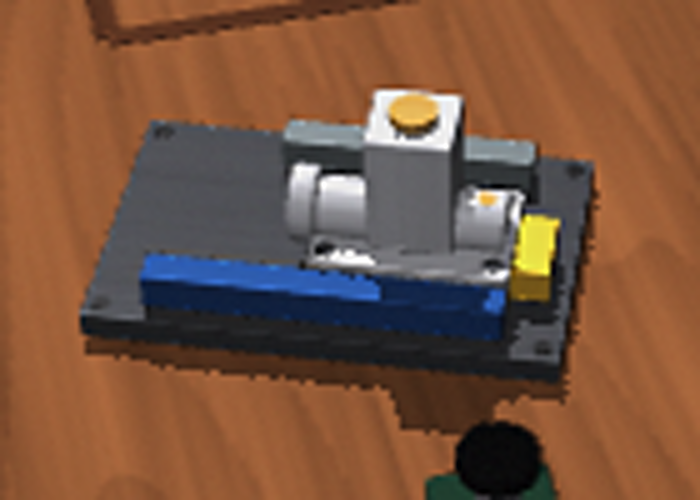

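Side view: the carb is seated flat, against the blue rail and the yellow stop at crop (520,250), bell pointing away. Now for the keeper.

```bash
python3 - <<'E'
from plan import *
k=[.4337,-.2493];p=jw(-33,-28.5);print(p)
plan([(.54,.06,.2,1.911),(.50,-.1,.2,1.078),(*k,.12,.246),(*k,.026,.246),(*k,.21,.246),(.5,-.08,.21,.6),(.54,.09,.21,.96),(*p,.21,1.172),(*p,.06,1.172)],start=(.5407,.2178,.2069,2.743))
E
```

```text
[0.55577454 0.25535782]
-> [0.54  0.06  0.2   1.911] turn z 0.832  shift cm x -6.06 y -14.57 z 0.69
-> [ 0.5   -0.1    0.2    1.078] turn z 0.833  shift cm x -13.75 y -9.11 z -0.00
-> [ 0.4337 -0.2493  0.12    0.246 ] turn z 0.832  shift cm x -16.29 y 1.22 z 8.00
-> [ 0.4337 -0.2493  0.026   0.246 ] turn z -0.000  shift cm x 0.00 y 0.00 z 9.40
-> [ 0.4337 -0.2493  0.21    0.246 ] turn z -0.000  shift cm x 0.00 y 0.00 z -18.40
-> [ 0.5  -0.08  0.21  0.6 ] turn z -0.354  shift cm x 10.55 y -14.81 z -0.00
-> [0.54 0.09 0.21 0.96] turn z -0.360  shift cm x 12.90 y -11.77 z -0.00
-> [0.5558 0.2554 0.21   1.172 ] turn z -0.212  shift cm x 14.45 y -8.19 z -0.00
-> [0.5558 0.2554 0.06   1.172 ] turn z -0.000  shift cm x 0.00 y 0.00 z 15.00
```

apply_moves([
  [0, 0, 0.16, -1.2, -3, 0.2, 55],
  [0, 0, 0.33, -2.4, -6, 0.4, 55],
  [0, 0, 0.5, -3.6, -9, 0.7, 55],
  [0, 0, 0.67, -4.8, -12, 0.7, 55],
  [0, 0, 0.832, -6.1, -14.6, 0.7, 55],
])

```text
time: 17.23
eef_pos: [0.5389, 0.059, 0.198]
orientation: [-1.819, -2.557, 0.003]
wrist_force: [1.0, 0.2, -0.1]
grip_width: 0.0485
gripper_force: 0.0
```

apply_moves([
  [0, 0, 0.16, -2.7, -1.8, 0, 55],
  [0, 0, 0.33, -5.5, -3.6, 0, 55],
  [0, 0, 0.5, -8.2, -5.4, 0, 55],
  [0, 0, 0.67, -11, -7.2, 0, 55],
  [0, 0, 0.832, -13.7, -9.1, 0, 55],
])

```text
time: 17.85
eef_pos: [0.4988, -0.1, 0.1982]
orientation: [-2.697, -1.605, 0.003]
wrist_force: [0.3, -0.5, -0.0]
grip_width: 0.0486
gripper_force: 0.0
```

apply_moves([
  [0, 0, 0.16, -3.2, 0.2, 1.6, 50],
  [0, 0, 0.33, -6.5, 0.5, 3.2, 50],
  [0, 0, 0.5, -9.8, 0.7, 4.8, 50],
  [0, 0, 0.67, -13, 1, 6.4, 50],
  [0, 0, 0.832, -16.3, 1.2, 8, 50],
])

```text
time: 18.48
eef_pos: [0.4322, -0.2487, 0.1179]
orientation: [-3.116, -0.378, 0.004]
wrist_force: [0.1, -0.0, -0.3]
grip_width: 0.044
gripper_force: 0.0
```

```bash
python3 - <<'E'
from plan import *
from h import *
show();plan([(.4337,-.2493,.026,.246)])
R=reg("side","keeper",(300,402))
if R is not None: print(fit("keeper",{"side":R},[.4337,-.2493,1.8167]))
E
```

```text
t18.48 [ 0.4322 -0.2487  0.1179] th-6.0419 F [ 0.1 -0.  -0.3] w0.0440 g0.0 jig [-114.8  484. ]
-> [ 0.4337 -0.2493  0.026   0.246 ] turn z -0.005  shift cm x 0.13 y 0.09 z 9.19
(array([ 0.43202314, -0.25107485,  1.81390429]), np.float64(0.5198080773735313))
```

apply_moves([
  [0, 0, 0, 0, 0, 3, 50],
  [0, 0, 0, 0, 0, 6, 50],
  [0, 0, 0, 0, 0, 8.5, 50],
  [0, 0, 0, 0, 0, 9.4, 50],
  [0, 0, 0, 0, 0, 9.4, 50],
])

```text
time: 19.2
eef_pos: [0.4336, -0.2479, 0.0257]
orientation: [-3.116, -0.389, 0.002]
wrist_force: [0.5, 0.1, -0.2]
grip_width: 0.0441
gripper_force: 0.0
```

apply_moves([
  [0, 0, 0, 0, 0, 0, 10],
  [0, 0, 0, 0, 0, 0, 10],
  [0, 0, 0, 0, 0, 0, 10],
  [0, 0, 0, 0, 0, 0, 10],
  [0, 0, 0, 0, 0, 0, 10],
], newtons=30)

```text
time: 19.82
eef_pos: [0.4344, -0.2491, 0.027]
orientation: [3.117, 0.387, 0.001]
wrist_force: [0.1, 1.5, 7.0]
grip_width: 0.02
gripper_force: 30.0
```

apply_moves([
  [0, 0, 0, 0, 0, -2, 10],
  [0, 0, 0, 0, 0, -6, 10],
  [0, 0, 0, 0, 0, -11, 10],
  [0, 0, 0, 0, 0, -16, 10],
  [0, 0, 0, 0, 0, -18.4, 10],
])

```text
time: 20.45
eef_pos: [0.4346, -0.2495, 0.2132]
orientation: [3.115, 0.386, 0.004]
wrist_force: [-0.7, -0.8, -1.6]
grip_width: 0.0198
gripper_force: 30.0
```

```bash
python3 - <<'E'
from plan import *
from h import *
show()
s=snapshot("side");cv2.imwrite("pics/s5.png",cv2.resize(s[280:450,180:400,::-1],None,fx=3.4,fy=3.4,interpolation=cv2.INTER_CUBIC))
E
```

```text
t20.45 [ 0.4346 -0.2495  0.2132] th0.2468 F [-0.7 -0.8 -1.6] w0.0198 g30.0 jig [-117.3  483.8]
```

View pics/s5.png

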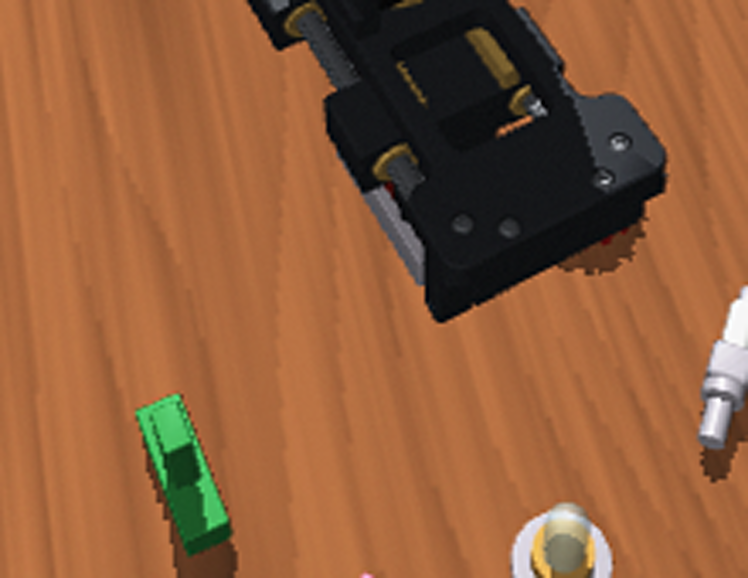

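Keeper is held in the gripper (grey bar at crop (395,230), width 20 mm, 1.6 N weight). Bring it to the pocket.

apply_moves([
  [0, 0, -0.07, 2, -3, 0, 10],
  [0, 0, -0.14, 4.2, -6, 0, 10],
  [0, 0, -0.21, 6.3, -9, 0, 10],
  [0, 0, -0.28, 8.4, -12, 0, 10],
  [0, 0, -0.354, 10.6, -14.8, 0, 10],
])

```text
time: 21.12
eef_pos: [0.5002, -0.078, 0.2089]
orientation: [-2.999, -0.933, 0.002]
wrist_force: [1.4, 0.4, -1.8]
grip_width: 0.0199
gripper_force: 30.0
```

apply_moves([
  [0, 0, -0.07, 2.6, -2.4, 0, 10],
  [0, 0, -0.14, 5.2, -4.8, 0, 10],
  [0, 0, -0.21, 7.8, -7.2, 0, 10],
  [0, 0, -0.28, 10.4, -9.5, 0, 10],
  [0, 0, -0.36, 12.9, -11.8, 0, 10],
])

```text
time: 21.75
eef_pos: [0.5398, 0.092, 0.2088]
orientation: [-2.783, -1.455, 0.003]
wrist_force: [0.2, -0.6, -1.3]
grip_width: 0.0196
gripper_force: 30.0
```

apply_moves([
  [0, 0, -0.05, 3.6, -2, 0, 10],
  [0, 0, -0.1, 7.2, -4, 0, 10],
  [0, 0, -0.15, 10.8, -6.1, 0, 10],
  [0, 0, -0.212, 14.4, -8.2, 0, 10],
  [0, 0, -0.212, 14.4, -8.2, 0, 10],
])

```text
time: 22.38
eef_pos: [0.5545, 0.2582, 0.2085]
orientation: [-2.612, -1.743, 0.003]
wrist_force: [0.7, -0.5, -3.1]
grip_width: 0.0198
gripper_force: 30.0
```

apply_moves([
  [0, 0, 0, 0, 0, 3, 10],
  [0, 0, 0, 0, 0, 7, 10],
  [0, 0, 0, 0, 0, 11, 10],
  [0, 0, 0, 0, 0, 13.5, 10],
  [0, 0, 0, 0, 0, 13.5, 10],
])

```text
time: 23.0
eef_pos: [0.5531, 0.2543, 0.0719]
orientation: [-2.616, -1.736, 0.01]
wrist_force: [-1.0, -0.1, -1.5]
grip_width: 0.0197
gripper_force: 30.0
```

```bash
python3 - <<'E'
from plan import *
from h import *
sf();plan([(*jw(-33,-29),.060,1.172)])
s=snapshot("side");t=snapshot("top")
a=cv2.resize(s[110:230,210:350,::-1],(700,600),interpolation=cv2.INTER_CUBIC)
cv2.imwrite("pics/s6.png",a);cv2.imwrite("pics/top6.png",t[:,:,::-1])
E
```

```text
t23.00 [0.5531 0.2543 0.0719] th-5.1117 F [-1.  -0.1 -1.5] w0.0197 g30.0 jig [-30.9 -26.5]
Fjig 0.9 0.5 [-0.04 -0.06  0.02] [-2.6162 -1.7357  0.0099]
-> [0.556  0.2558 0.06   1.172 ] turn z -0.000  shift cm x 0.25 y 0.21 z 1.19
```

View pics/s6.png

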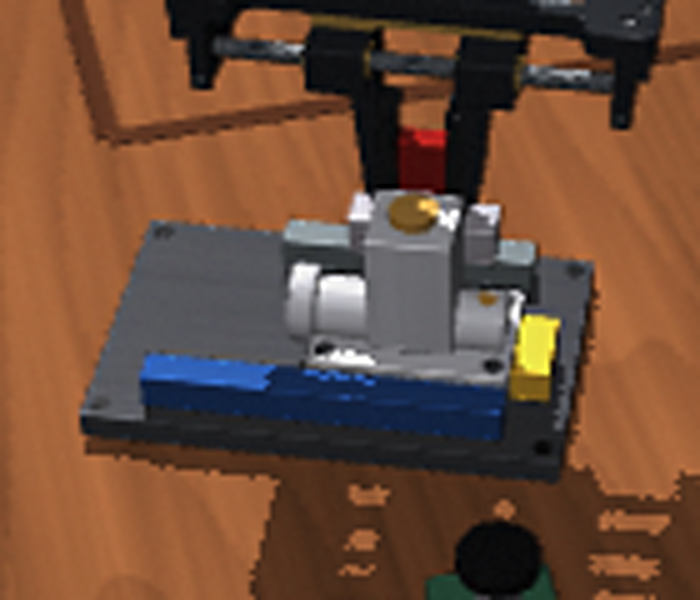

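Side view: the keeper hangs level behind the boss, tab at (423,160), bar parallel to the wall. Let it settle slightly lower before correcting.

apply_moves([
  [0, 0, 0, 0, 0, 0.2, 10],
  [0, 0, 0, 0, 0, 0.3, 10],
  [0, 0, 0, 0, 0, 0.3, 10],
  [0, 0, 0, 0, 0, 0.3, 10],
  [0, 0, 0, 0, 0, 0.3, 10],
])

```text
time: 23.72
eef_pos: [0.5556, 0.2559, 0.0723]
orientation: [2.617, 1.739, 0.0]
wrist_force: [-0.1, -0.5, -2.3]
grip_width: 0.0195
gripper_force: 30.0
```

```bash
python3 - <<'E'
from plan import *
from h import *
sf();plan([(*jw(-33,-29),.050,1.172)])
M["bar"]=[box(-31,31,-10,10,-26,-8)]
R=reg("side","keeper",(293,155))
if R is not None:
    print(R.sum()); cv2.imwrite("pics/R.png",R*255)
s=snapshot("side").astype(int)
red=(s[:,:,0]>100)&(s[:,:,1]<70)&(s[:,:,2]<70);red[:100]=0;red[170:]=0;red[:,:250]=0;red[:,330:]=0
ys,xs=np.nonzero(red);print("red",xs.min(),xs.max(),ys.min(),ys.max(),xs.mean(),ys.mean())
o=get_obs();p=o["eef_pos"]
# predicted tab corners if centred in the grip (underside = TCP-.026)
tab=np.array([[x,y,z] for z in(.056,.018) for x in(-.01,.01) for y in(-.006,.006)])
print(proj("side",pts(tab,p[0],p[1],JA,p[2]-.026)).round(1))
E
```

```text
t23.73 [0.5556 0.2559 0.0723] th1.1729 F [-0.1 -0.5 -2.3] w0.0195 g30.0 jig [-32.6 -29. ]
Fjig -0.2 0.5 [-0.02 -0.05  0.01] [2.6166e+00 1.7385e+00 2.0000e-04]
-> [0.556  0.2558 0.05   1.172 ] turn z 0.001  shift cm x 0.00 y 0.04 z 2.23
240.0
red 250 329 105 169 292.875 134.14285714285714
[[300.7 133.3]
 [299.8 136.8]
 [291.  132.4]
 [290.  135.9]
 [300.9 148.3]
 [300.  151.9]
 [291.4 147.4]
 [290.5 151. ]][ WARN:0@0.919] global loadsave.cpp:1063 imwrite_ Unsupported depth image for selected encoder is fallbacked to CV_8U.
```

apply_moves([
  [0, 0, 0, 0, 0, 0.6, 10],
  [0, 0, 0, 0, 0, 1.2, 10],
  [0, 0, 0, 0, 0, 1.8, 10],
  [0, 0, 0, 0, 0, 2.2, 10],
  [0, 0, 0, 0, 0, 2.2, 10],
])

```text
time: 24.5
eef_pos: [0.5553, 0.2558, 0.0497]
orientation: [-2.617, -1.738, 0.001]
wrist_force: [-0.5, -0.5, -2.0]
grip_width: 0.0197
gripper_force: 30.0
```

apply_moves([
  [0, 0, 0, 0, 0, 0.2, 10],
  [0, 0, 0, 0, 0, 0.4, 10],
  [0, 0, 0, 0, 0, 0.6, 10],
  [0, 0, 0, 0, 0, 0.8, 10],
  [0, 0, 0, 0, 0, 0.8, 10],
])

```text
time: 25.12
eef_pos: [0.5554, 0.2558, 0.042]
orientation: [-2.617, -1.738, 0.001]
wrist_force: [0.6, 0.5, -1.7]
grip_width: 0.0197
gripper_force: 30.0
```

```bash
python3 - <<'E'
from plan import *
sf()
E
```

```text
t25.12 [0.5554 0.2558 0.042 ] th-5.1104 F [ 0.6  0.5 -1.7] w0.0197 g30.0 jig [-32.4 -28.8]
Fjig -0.4 -0.8 [-0.04 -0.06 -0.01] [-2.6166e+00 -1.7383e+00  6.0000e-04]
```

Entered the pocket freely. A few mm more to the floor.

apply_moves([
  [0, 0, 0, 0, 0, 0.1, 10],
  [0, 0, 0, 0, 0, 0.2, 10],
  [0, 0, 0, 0, 0, 0.3, 10],
  [0, 0, 0, 0, 0, 0.35, 10],
  [0, 0, 0, 0, 0, 0.35, 10],
])

```text
time: 25.75
eef_pos: [0.5556, 0.2559, 0.039]
orientation: [-2.617, -1.739, -0.0]
wrist_force: [-2.3, -0.2, 1.9]
grip_width: 0.0194
gripper_force: 30.0
```

apply_moves([
  [0, 0, 0, 0, 0, 0, 45],
  [0, 0, 0, 0, 0, 0, 45],
  [0, 0, 0, 0, 0, 0, 45],
  [0, 0, 0, 0, 0, 0, 45],
  [0, 0, 0, 0, 0, 0, 45],
])

```text
time: 26.38
eef_pos: [0.5556, 0.2559, 0.0387]
orientation: [2.617, 1.738, 0.0]
wrist_force: [-0.6, -0.1, 0.7]
grip_width: 0.0398
gripper_force: 0.0
```

apply_moves([
  [0, 0, 0, 0, 0, -1, 45],
  [0, 0, 0, 0, 0, -4, 45],
  [0, 0, 0, 0, 0, -8, 45],
  [0, 0, 0, 0, 0, -13, 45],
  [0, 0, 0, 0, 0, -18, 45],
])

```text
time: 27.0
eef_pos: [0.5554, 0.2558, 0.221]
orientation: [2.617, 1.738, 0.001]
wrist_force: [-0.0, 0.7, -0.4]
grip_width: 0.0398
gripper_force: 0.0
```

apply_moves([
  [0, 0, 0, -5, 4, 0, 45],
  [0, 0, 0, -10, 8, 0, 45],
  [0, 0, 0, -15, 12, 0, 45],
  [0, 0, 0, -20, 16, 0, 45],
  [0, 0, 0, -20, 16, 0, 45],
])

```text
time: 27.62
eef_pos: [0.6264, 0.0052, 0.2195]
orientation: [2.62, 1.731, 0.001]
wrist_force: [0.3, 0.7, -0.2]
grip_width: 0.0397
gripper_force: 0.0
```

```bash
python3 - <<'E'
from plan import *
from h import *
show()
s=snapshot("side");t=snapshot("top")
a=cv2.resize(s[140:220,210:340,::-1],(780,480),interpolation=cv2.INTER_CUBIC)
cv2.imwrite("pics/s7.png",cv2.resize(s[140:220,210:340,::-1],(480,295),interpolation=cv2.INTER_CUBIC));b=cv2.resize(t[170:310,125:255,::-1],(390,420),interpolation=cv2.INTER_CUBIC)
c=np.zeros((600,800,3),np.uint8);c[:420,:390]=b;c[:246,400:800]=cv2.resize(a,(400,246));d=cv2.resize(s[250:480,180:480,::-1],(400,307));c[260:567,400:]=d
cv2.imwrite("pics/fin.png",c)
E
```

```text
t27.62 [0.6264 0.0052 0.2195] th1.1676 F [ 0.3  0.7 -0.2] w0.0397 g0.0 jig [-195.2  174.6]
```

View pics/fin.png

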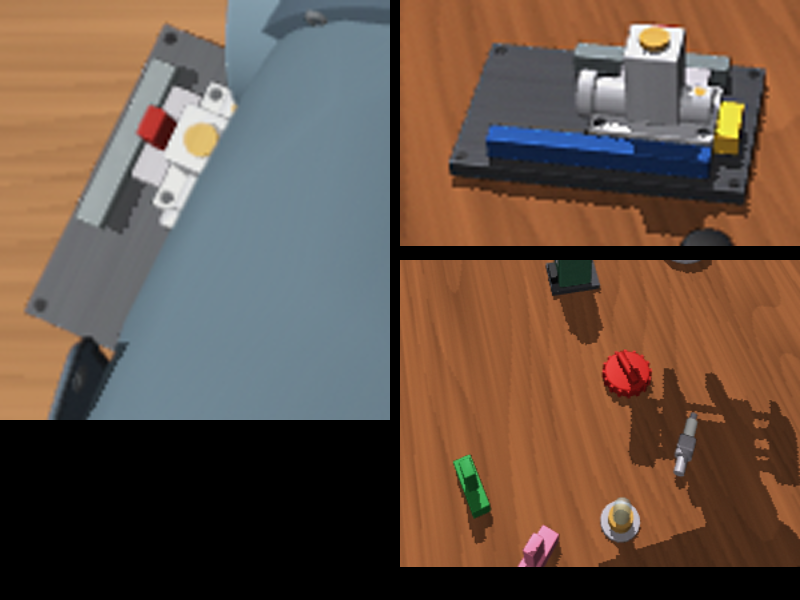

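Final views: the keeper lies flat between the wall and the body (red tab at (155,127)). The carb is home against the rail and the stop, and the other things are where they were.

```bash
python3 -c "
from bench import *
print(job_done())"
```

```text
the job is handed in; nothing more can be done
None
```

I handed the job in at about 28 s: the carburettor is home against the rail and then the stop, bell pointing away, the red-tabbed keeper lies flat in the pocket, and the spark plug, fuel cap, bulb and pulley were not touched.

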